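# Tip the gas meter out of its case and lay it behind the ready-tray lip

## Robot

A 7-joint arm with a two-finger parallel gripper is mounted at the origin on the work surface. World frame = base frame: x ahead of the robot, y to its left, z up, the work surface at z = 0. Lengths are in m, angles in rad, forces in N, time in s.
With the tool pointing down it reaches from about 0.4 to 0.85 m from the base axis. Payload 4.5 kg.
Tool frame: the origin (TCP) lies on the centre line of the jaws, within the pads' length; the fingertips stand 14 mm ahead of it and the grasp point (between the pads) lies 5 mm behind it; z points along the fingers, x is the direction in which the jaws open and shut, and the axes are right-handed (so a half turn about z gives the same grasp; the last joint's range is limited). The gripper opens to 85 mm and grips with 20 to 120 N. Pads are 22 mm wide; open, the fingers measure 114 mm over their backs; the gripper's body (76 mm by 85 mm) begins 54 mm behind the grasp point. The pads swing forward as they close: fully open they stand 13 mm farther back than shut.
Start: joints at [-1.274, 0.689, -0.195, 1.565, 0.157, 0.902, -0.215], TCP at [0.162, 0.604, 0.245] pointing down, gripper open.
Joint ranges: [-3.01, 3.01], [-0.46, 2.08], [-1.47, 1.51], [0.13, 2.56], [-1, 4.14], [0.04, 2.09], [-2.66, 2.66]. Speed limits (rad/s): [2.57, 2.57, 3.14, 3.14, 3.14, 3.14, 3.14].

## Interface

Orientations are given as a unit quaternion [x, y, z, w].
In Python, from workcell import robot, vision, workorder gives the robot as it stands.
- The arm moves only by the tool arm_command, never from a script. Its arguments are lists of equal length, an entry for each row: "xyz": the shift along the tool's x, y, z in units of 40 mm (1.0 is 40 mm), a list of three; "dr": the turn, a rotation vector about the tool's x, y, z in units of 5 degrees (1.0 is 5 degrees), a list of three; "hand": the gripper's target within -1 to 1 (fully open at 1, half-way at 0, shut at -1). In form: {"xyz": [[tx, ty, tz], ...], "dr": [[wx, wy, wz], ...], "hand": [hand, ...]}. A call has 1 to 8 rows; each row is the pose to reach, as a shift and turn from the pose commanded when the call began, along the tool's axes at that moment; what a row does not reach only later rows make up. A row lasts 1/10 s, in which the tool goes at most 50 mm and 8.59 degrees, less where a joint would pass 70% of its speed; a pose out of reach is approached as far as the arm can. A call with a gripper value outside its range is refused whole. The fingers move at their own pace and stop on an object; "newtons" is the grip in N (left out, the last holds). Time passes only in rows, so rows that repeat a pose let the fingers close. It gives the time, the measured TCP pose, the force and the opening at its end, in the units of the state.
- robot.get_state(): the state, without advancing time (a new reading comes with each control period).
- vision.snapshot(name): name is "scene" or "top"; returns a dict with "pixels" (480x640x3 uint8, red, green, blue), "depth" (480x640 float32, m along the optical axis (not along the pixel's ray), 0 where there is no reading), "camera_matrix" (3x3 intrinsics, pixels), "k1" (the pictures are not rectified: a ray, as slopes to the right and down, at radius r is drawn at 1 + k1 r^2 times it, then the intrinsics apply), "R" (3x3) and "t" (3): a world point X has camera coordinates R X + t. Camera axes: x right, y down, z forward; pixel columns grow to the right and rows downward; lengths in m; the calibration is good to about 2 mm. A picture is of the moment at which its call begins.
- workorder.sign_off(): hands the job in, once; it reports no verdict.
The state is a dict: "clock": time; "joint_positions": joint angles; "dq": joint speeds; "joint_torque": joint torques, N m; "tool_pos": TCP position; "orientation": TCP orientation; "ft_force": force on the tool from outside, world axes, zero at the start; "ft_torque": the same for the moment, N m; "gripper_width": finger opening in m.
Only numpy, scipy, OpenCV 4.12 (cv2) and the standard library are available. Lean on these libraries where they do the work, as an engineer would, in place of code of your own. Each camera call takes 0.05 s, during which the arm holds its last target.

## Task

Ready the gas meter for issue: press down the tab of the lever under it so that its far end tips up out of the foam, then lift it over the lip of the grey ready tray and lay it on the rubber pad there, flat, screen up and pointing front to back. Set it down rather than dropping it from a height, and leave the radio in its pocket and the canister and battery pack where they are.

Things in the scene. Friction and masses are not known exactly. Their poses are not given: they have to be found in the camera images.
- meter_center (a point): centre of the gas meter, a flat light grey box 130 (its x) x 46 (y) x 28 mm (z), 0.2 kg; on its top (+z) a pale screen towards the +x end, three round keys and a round grille towards -x. Starts screen up in one of the two foam pockets, top 2 mm below the foam, 3 mm gap beside it: it cannot be gripped before it is tipped. Its +x end tips up
- radio_center (a point): centre of a black two-way radio lying in the other pocket: body 100 x 46 x 28 mm plus a 30 mm stub antenna at its +x end; axes as for the meter. It stays there
- case: fixed black case 300 x 300 mm, walls 90 mm high, lid folded flat open beyond its +x side (88 mm high). Origin: centre of underside; x from the robot's side to the lid, z up. Grey foam, top at z = 80 mm. Two pockets 155 x 52 mm, long along x (-35 to 120 mm), at y = +57 (lever_a) and -57 mm (lever_b); the instruments' centres start at x = 44 to 47 mm, long axis along x
- tab_a (a point): middle of the top face of the press tab of lever_a, a level aluminium plate 34 (x) x 44 (y) x 5 mm; 60 mm on the robot's side of the axle (case x = -100, y = +57 mm), 115 mm above the table at the start. Axes as the case's when unpressed
- tab_b (a point): the same for lever_b (case y = -57 mm)
- lever_a (a joint): seesaw lever of the pocket at case y = +57 mm. Axle along y at case x = -40, z = 88 mm; tab on the robot's side, cradle 34 mm wide under the whole instrument, which tips with the lever about the axle. 0 at rest; grows as the tab goes down; stop at 0.36 rad (tab 23 mm lower, instrument's far end 50 mm up). Takes 8 to 15 N; stiff: stays where it is left
- lever_b (a joint): the same for the pocket at case y = -57 mm
- tray: fixed grey ready tray, outside 177 (x) x 296 (y) mm, walls 6 mm, floor 10 mm thick. The retaining lip on the robot's side (-x) and the far wall (+x) are 50 mm high, the side walls 40 mm. Inside 165 x 284 mm. Origin: centre of the underside; x is front to back, z up
- pad: thin dark rubber pad, 150 (x, front to back) x 96 (y) x 3 mm, fixed on the tray floor in one half of the tray (tray y = +70 or -70 mm). Origin: centre of its underside, 10 mm above the table; axes as the tray's. The meter is to lie on it
- canister: dark metal filter canister, diameter 72, 60 mm high, standing in the other half of the tray; origin at the centre of its underside. It stays there
- battery: black battery pack 60 x 40 x 22 mm beyond the tray; origin at the centre of its underside. It stays there
Mind the look-alikes: they are no part of the job. Of the things like the part that bears meter_center, leave any that is pink; of the rest the larger one is meant.

How it is judged:
On the way:
1. the lever under the meter is pressed so that the meter's far end stands tipped up out of the foam (lever beyond 0.22 rad, meter still in its pocket) (((value of joint lever_a above 0.22 rad and y of meter_center in the frame of case above 0.03 m and x of meter_center in the frame of case between 0.015 and 0.09 m and angle between meter_center's own z axis and vertical above 0.18 rad) or (value of joint lever_b above 0.22 rad and y of meter_center in the frame of case below -0.03 m and x of meter_center in the frame of case between 0.015 and 0.09 m and angle between meter_center's own z axis and vertical above 0.18 rad))), for 0.2 s.
At the end, for the whole second after the job is handed in: The meter lies at rest on the pad, its centre within 30 mm of the pad's middle along and across, flat (within 0.1 rad), screen up, its length within 0.3 rad of front to back (either end forward); radio, canister and battery are where they were (x of meter_center in the frame of pad between -0.03 and 0.03 m and y of meter_center in the frame of pad between -0.03 and 0.03 m and z of meter_center in the frame of pad below 0.022 m and angle between meter_center's own z axis and vertical below 0.1 rad and angle between the x axis of meter_center and the x axis of pad, either way round below 0.3 rad and linear speed of meter below 0.02 m/s); the robot touches nothing.
It fails at once if the radio is tipped or moved by more than 15 mm (distance of radio_center from where it was at the start of the episode above 0.015 m).
It fails at once if the canister is moved by more than 20 mm (distance of canister from where it was at the start of the episode above 0.02 m).
It fails at once if the battery is moved by more than 30 mm (distance of battery from where it was at the start of the episode above 0.03 m).
It fails at once if the meter falls free of the fingers faster than 1 m/s (a drop of more than about 50 mm) (linear speed of meter above 1 m/s and contact force between the fingers and meter below 0.1 N).
It also fails if it takes over 51 s, if anything falls off the work surface, if the arm or the gripper's body presses on something with over 40 N, if the wrist force passes 120 N, or if a joint passes its speed limit or range.

## Working session

There is one attempt and no reset: what is moved stays moved. The work goes in short steps, Python scripts to look and compute and a tool call to move; the robot and the scene stay as the last step left them, time stands still between calls to the robot, and variables do not carry over. Pictures are saved under pics/ and viewed, and the job is handed in when it is done.

Besides the shell and the picture viewer there is one more tool, called after "Request:" as a command line: name --argument value ..., lists and objects as JSON in quotes. arm_command: Moves the arm, as the interface text tells. Its arguments: {"type":"object","properties":{"xyz":{"type":"array","items":{"type":"array","items":{"type":"number"}}},"dr":{"type":"array","items":{"type":"array","items":{"type":"number"}}},"hand":{"type":"array","items":{"type":"number"}},"newtons":{"type":"number"}},"required":["xyz","dr","hand"]}

```bash
mkdir -p pics; ls
cat > h.py <<'E'
import numpy as np,cv2,pickle
from workcell import robot,vision,workorder
def snap(name,tag):
    s=vision.snapshot(name); pickle.dump(s,open(f'{tag}.pkl','wb'))
    cv2.imwrite(f'pics/{tag}.png',s['pixels'][:,:,::-1]); return s
def load(tag): return pickle.load(open(f'{tag}.pkl','rb'))
def ray(s,u,v):
    K=s['camera_matrix'];xd=np.array([(u-K[0,2])/K[0,0],(v-K[1,2])/K[1,1]]);x=xd.copy()
    for _ in range(30): x=xd/(1+s['k1']*(x@x))
    return np.array([x[0],x[1],1.])
def at_z(s,u,v,z):
    d=s['R'].T@ray(s,u,v);c=-s['R'].T@s['t'];return c+d*(z-c[2])/d[2]
def at_d(s,u,v):
    d=s['depth'][int(round(v)),int(round(u))];return s['R'].T@(ray(s,u,v)*d-s['t'])
def proj(s,X):
    p=s['R']@np.asarray(X)+s['t'];x=p[:2]/p[2];x=x*(1+s['k1']*(x@x));K=s['camera_matrix'];return K[0,0]*x[0]+K[0,2],K[1,1]*x[1]+K[1,2]
def crop(s,u0,v0,u1,v1,f,fn):
    cv2.imwrite('pics/'+fn,cv2.resize(s['pixels'][v0:v1,u0:u1,::-1],None,fx=f,fy=f,interpolation=cv2.INTER_CUBIC))
E
python3 - <<'E'
from h import *
for n in('scene','top'):
    s=snap(n,n+'0');print(n,s['camera_matrix'].round(1).tolist(),s['k1'],(-s['R'].T@s['t']).round(3),s['R'].round(2).tolist())
print(robot.get_state())
E
```

```text
pics
scene [[561.4, 0.0, 326.8], [0.0, 561.4, 232.1], [0.0, 0.0, 1.0]] -0.15127920595160155 [ 1.117 -0.839  0.878] [[0.82, 0.58, 0.0], [0.35, -0.49, -0.8], [-0.46, 0.65, -0.6]]
top [[467.1, 0.0, 328.6], [0.0, 467.1, 241.2], [0.0, 0.0, 1.0]] 0.0425747108855768 [0.246 0.053 1.245] [[-0.04, -1.0, 0.0], [-0.98, 0.03, -0.22], [0.22, -0.01, -0.98]]
{'clock': 0.1, 'joint_positions': array([-1.27419199,  0.68993242, -0.19451272,  1.5662272 ,  0.15734671,
        0.90253473, -0.2151245 ]), 'dq': array([-0.00068775, -0.00119613, -0.00271222, -0.00267274, -0.00106497,
        0.00083413, -0.00094258]), 'joint_torque': array([-3.41470353e-03, -5.40605092e+01, -1.27176203e+00, -1.58987010e+01,
        9.32638039e-03,  4.33938461e-03,  5.02880894e-06]), 'tool_pos': array([0.16228045, 0.60298067, 0.24454732]), 'orientation': array([ 7.93636470e-01,  6.08391671e-01, -6.23237582e-04,  5.82599211e-04]), 'ft_force': array([-0.30413595, -1.34986931,  0.08841473]), 'ft_torque': array([ 0.028513  , -0.02423579,  0.05155673]), 'gripper_width': 0.08523525786607476}
```

View pics/scene0.png

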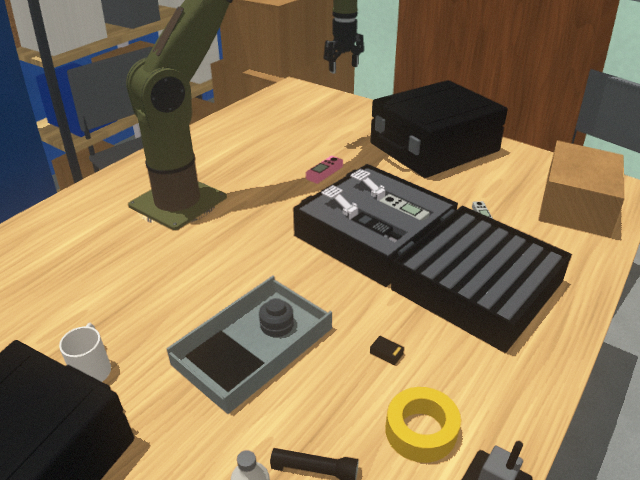

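View pics/top0.png

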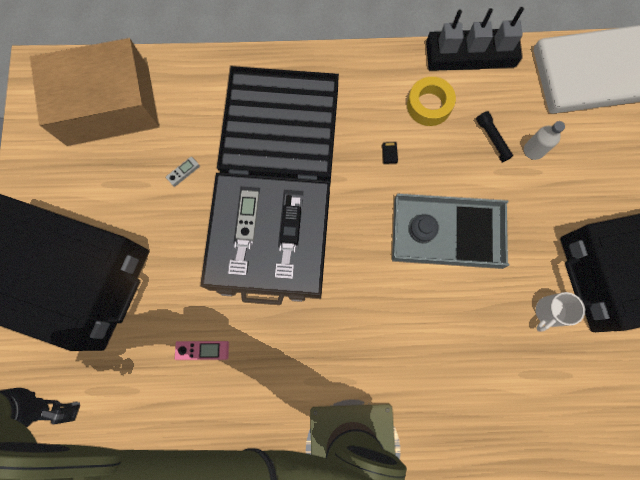

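Run:
```python
from h import *
s=load('top0');crop(s,195,165,345,305,5,'c1.png');crop(s,380,180,520,280,5,'c2.png')
crop(load('scene0'),290,150,470,290,4,'c3.png')
```

```text
(no output)
```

View pics/c1.png

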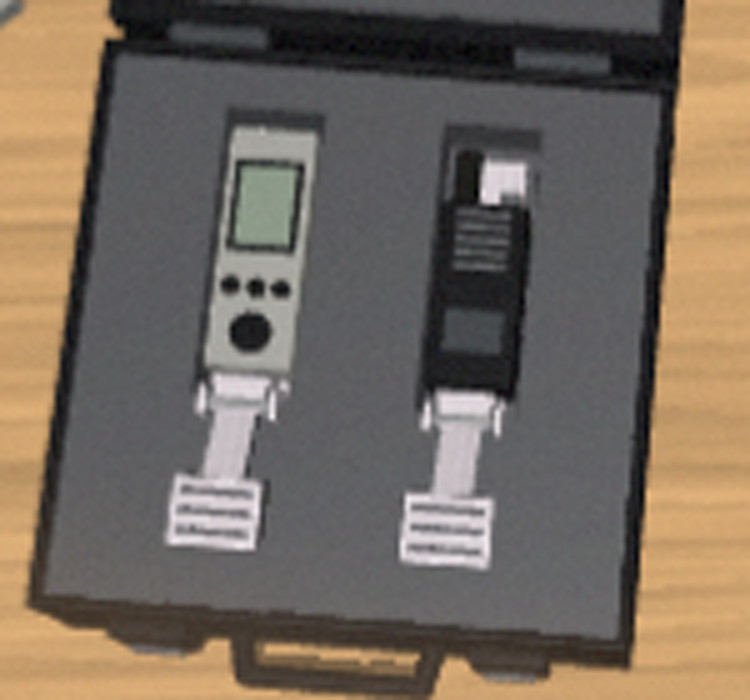

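View pics/c2.png

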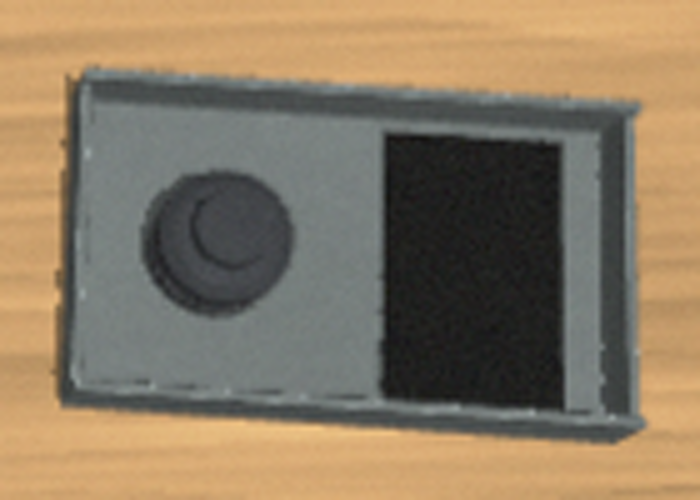

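View pics/c3.png

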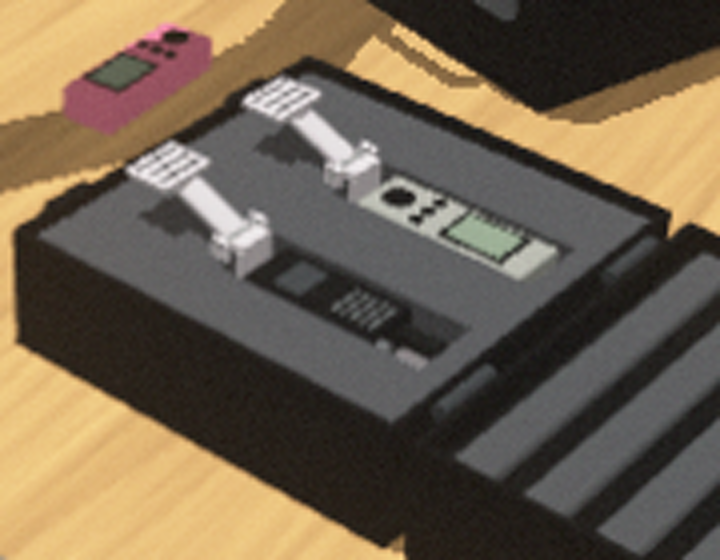

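Run:
```python
from h import *
s=load('top0')
def q(cs,o,z,n):
    P=np.array([at_z(s,o[0]+(u-2)/5,o[1]+(v-2)/5,z) for u,v in cs]);c=P.mean(0)
    ex=P[0]+P[1]-P[2]-P[3]; print(n,P.round(4)[:,:2].tolist(),c.round(4),'yaw',np.degrees(np.arctan2(ex[1],ex[0])).round(2),'L',np.linalg.norm(ex)/2,'W',np.linalg.norm(P[0]+P[3]-P[1]-P[2])/2)
    return c
q([(173,475),(263,482),(257,552),(166,545)],(195,165),.115,'tabA')
q([(408,490),(494,498),(488,570),(400,562)],(195,165),.115,'tabB')
q([(232,125),(321,131),(294,377),(203,368)],(195,165),.078,'meter')
q([(385,133),(562,142),(563,411),(380,401)],(380,180),.013,'pad')
q([(107,40),(683,85),(632,665),(30,605)],(195,165),.09,'case')
print('canister',at_z(s,380+245/5,180+245/5,.04))
for u,v in [(244,225),(230,185),(238,270)]: print(at_d(s,u,v),)
print(at_d(s,470,240),at_d(s,498,200),at_d(s,430,202), at_d(s,450,270))
# canister top
D=s['depth'][205:255,400:450]
st=robot.get_state()
from scipy.spatial.transform import Rotation as Ro
print(Ro.from_quat(st['orientation']).as_matrix().round(3))
```

```text
tabA [[0.4609, 0.2852], [0.4559, 0.2412], [0.4214, 0.244], [0.4264, 0.2881]] [0.4411 0.2646 0.115 ] yaw -4.75 L 0.03463265001226388 W 0.044312295657506044
tabB [[0.4494, 0.1704], [0.444, 0.1283], [0.4086, 0.1319], [0.414, 0.1746]] [0.429  0.1513 0.115 ] yaw -6.29 L 0.03562395290945417 W 0.04270799517861141
meter [[0.6532, 0.264], [0.6484, 0.2176], [0.5167, 0.2318], [0.523, 0.2781]] [0.5853 0.2479 0.078 ] yaw -6.17 L 0.1316666116531252 W 0.04672860291749758
pad [[0.6079, -0.3153], [0.5993, -0.411], [0.4505, -0.395], [0.4591, -0.2986]] [ 0.5292 -0.355   0.013 ] yaw -6.28 L 0.1497543496367947 W 0.09644442206272501
case [[0.6976, 0.3269], [0.6632, 0.0275], [0.3626, 0.0635], [0.4028, 0.3597]] [0.5316 0.1944 0.09  ] yaw -6.59 L 0.2996841377889282 W 0.30011654397280213
canister [ 0.53962679 -0.2284169   0.04      ]
[0.5576869  0.25618675 0.07611494]
[0.66549612 0.2920425  0.08153468]
[0.4346252  0.26378538 0.11339678]
[ 0.51225964 -0.34287747  0.01126693] [ 0.61055737 -0.41570084  0.04898489] [ 0.62292872 -0.24401919  0.01155934] [ 0.43301605 -0.28280038  0.00685341]
[[ 0.26   0.966 -0.   ]
 [ 0.966 -0.26  -0.002]
 [-0.002  0.    -1.   ]]
```

```bash
cat >> h.py <<'E'
from scipy.spatial.transform import Rotation as Ro
def rel(pos,R,row_n=1):
    st=robot.get_state();R0=Ro.from_quat(st['orientation']);d=R0.inv().apply(np.asarray(pos)-st['tool_pos'])/.04
    w=np.degrees((R0.inv()*R).as_rotvec())/5
    print('xyz',d.round(3),'dr',w.round(3),'dist',np.linalg.norm(d)*.04)
YAW=np.radians(-6.3)
def down(tilt=0,yaw=YAW):
    # tool x along case y, z down ; tilt: lean so that tool z points down and toward +x (meter far end up)
    ex=np.array([np.cos(yaw),np.sin(yaw),0]);ey=np.array([-np.sin(yaw),np.cos(yaw),0]);ez=np.array([0,0,1.])
    z=-np.cos(tilt)*ez+np.sin(tilt)*ex
    return Ro.from_matrix(np.c_[ey,np.cross(z,ey),z])
E
python3 - <<'E'
from h import *
s=load('top0')
for u,v in [(60,230),(120,260),(90,300),(30,300),(135,280)]: print(at_d(s,u,v).round(3))
rel([.30,.44,.32],down());rel([.441,.2645,.19],down())
E
```

```text
[0.537 0.671 0.162]
[0.465 0.54  0.136]
[0.37  0.59  0.161]
[0.375 0.722 0.161]
[0.425 0.526 0.076]
xyz [-3.044  4.383 -1.88 ] dr [ 0.     0.02  -1.751] dist 0.22632383850478058
xyz [-6.36   8.926  1.376] dr [ 0.     0.02  -1.751] dist 0.44184744282160915
```

Request:
arm_command --xyz '[[-0.6,0.9,-0.3],[-1.3,1.8,-0.5],[-2,2.8,-0.5],[-2.7,3.8,-0.5],[-3.4,4.8,-0.5],[-4.1,5.8,-0.5],[-4.8,6.8,-0.3],[-5.4,7.6,0]]' --dr '[[0,0,-0.3],[0,0,-0.6],[0,0,-0.9],[0,0,-1.2],[0,0,-1.5],[0,0,-1.75],[0,0,-1.75],[0,0,-1.75]]' --hand '[-1,-1,-1,-1,-1,-1,-1,-1]'

```text
clock: 0.9
tool_pos: [0.4019, 0.3135, 0.2454]
orientation: [0.746, 0.666, 0.001, 0.001]
ft_force: [-0.3, -0.0, -0.1]
gripper_width: 0.0001
```

Run:
```python
from h import *
print(robot.get_state()['joint_positions'].round(2));rel([.441,.2645,.15],down())
```

```text
[-0.58  0.55 -0.27  1.91  0.22  0.72  0.48]
xyz [-1.108  1.105  2.386] dr [ 0.017 -0.002 -0.027] dist 0.11414799879067125
```

Request:
arm_command --xyz '[[-0.5,0.5,0.8],[-1.1,1.0,1.6],[-1.1,1.0,2.4],[-1.1,1.0,2.4]]' --dr '[[0,0,0],[0,0,0],[0,0,0],[0,0,0]]' --hand '[-1,-1,-1,-1]'

```text
clock: 1.3
tool_pos: [0.433, 0.2652, 0.146]
orientation: [0.746, 0.666, -0.004, -0.0]
ft_force: [-0.1, 0.3, 0.7]
gripper_width: 0.0002
```

Run:
```python
from h import *
s=snap('scene','s1');crop(s,320,60,520,210,4,'s1c.png');rel([.437,.265,.115],down())
```

```text
xyz [-0.042  0.096  0.825] dr [-0.041  0.031 -0.   ] dist 0.03324870680671651
```

View pics/s1c.png

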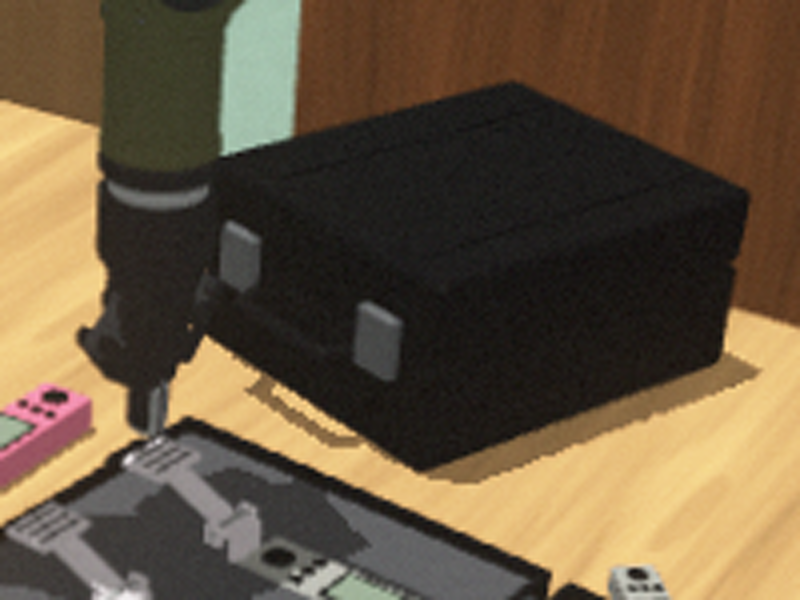

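The shut fingers stand just over tab_a (crop ~150,440). Pressing now, in steps.

Request:
arm_command --xyz '[[0,0.1,0.3],[0,0.1,0.5],[0,0.1,0.6],[0,0.1,0.7],[0,0.1,0.8],[0,0.1,0.8]]' --dr '[[0,0,0],[0,0,0],[0,0,0],[0,0,0],[0,0,0],[0,0,0]]' --hand '[-1,-1,-1,-1,-1,-1]'

```text
clock: 1.95
tool_pos: [0.4359, 0.2691, 0.1181]
orientation: [0.744, 0.668, -0.001, -0.001]
ft_force: [-6.5, 1.5, 7.5]
gripper_width: 0.0001
```

Request:
arm_command --xyz '[[0,0,0.1],[0,0,0.2],[0,0,0.3],[0,0,0.3],[0,0,0.3]]' --dr '[[0,0,0],[0,0,0],[0,0,0],[0,0,0],[0,0,0]]' --hand '[-1,-1,-1,-1,-1]'

```text
clock: 2.45
tool_pos: [0.4342, 0.2693, 0.1066]
orientation: [0.743, 0.669, -0.002, -0.002]
ft_force: [-11.1, 1.7, 15.1]
gripper_width: 0.0002
```

Run:
```python
from h import *
print(robot.get_state()['tool_pos'],robot.get_state()['ft_force'])
s=snap('scene','s2');crop(s,300,130,480,260,4,'s2c.png')
```

```text
[0.43415717 0.26934579 0.10656938] [-11.14044961   1.68361299  15.10696382]
```

View pics/s2c.png

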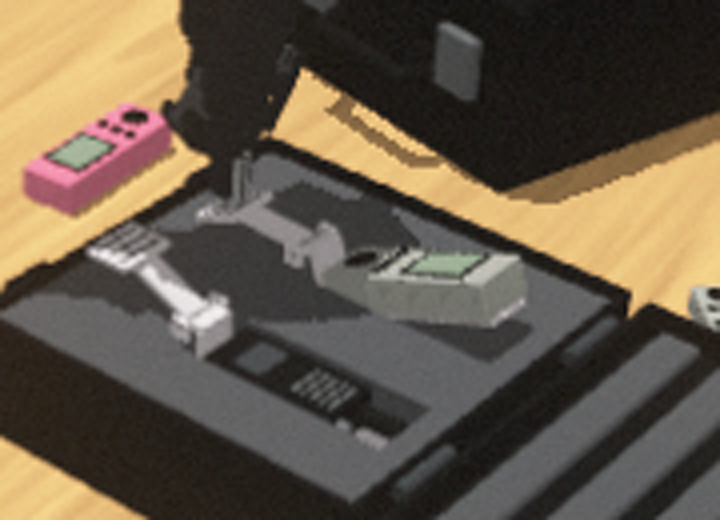

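The meter's screen end (~520,260 in the crop) stands well clear of the foam. I'll press a little further, to the stop.

Request:
arm_command --xyz '[[0,0,0.1],[0,0,0.15],[0,0,0.2],[0,0,0.2]]' --dr '[[0,0,0],[0,0,0],[0,0,0],[0,0,0]]' --hand '[-1,-1,-1,-1]'

```text
clock: 2.9
tool_pos: [0.4343, 0.2696, 0.1049]
orientation: [0.743, 0.669, 0.0, -0.001]
ft_force: [-22.8, -5.0, 81.8]
gripper_width: -0.0003
```

At the stop. Backing off straight up.

Request:
arm_command --xyz '[[0,0,-0.4],[0,0,-1.2],[0,0,-2.2],[0,0,-3],[0,0,-3]]' --dr '[[0,0,0],[0,0,0],[0,0,0],[0,0,0],[0,0,0]]' --hand '[-1,-1,-1,0.5,0.5]'

```text
clock: 3.4
tool_pos: [0.4408, 0.2698, 0.2218]
orientation: [0.745, 0.667, 0.005, 0.0]
ft_force: [1.4, 0.4, 0.5]
gripper_width: 0.0282
```

Run:
```python
from h import *
print(robot.get_state()['tool_pos'],robot.get_state()['ft_force'],robot.get_state()['gripper_width'])
s=snap('top','t3');crop(s,195,165,345,305,5,'t3c.png')
s=snap('scene','s3');crop(s,360,160,460,240,7,'s3c.png')
```

```text
[0.44081658 0.26981659 0.22184947] [1.44463376 0.44832732 0.50509262] 0.02823554000254979
```

View pics/t3c.png

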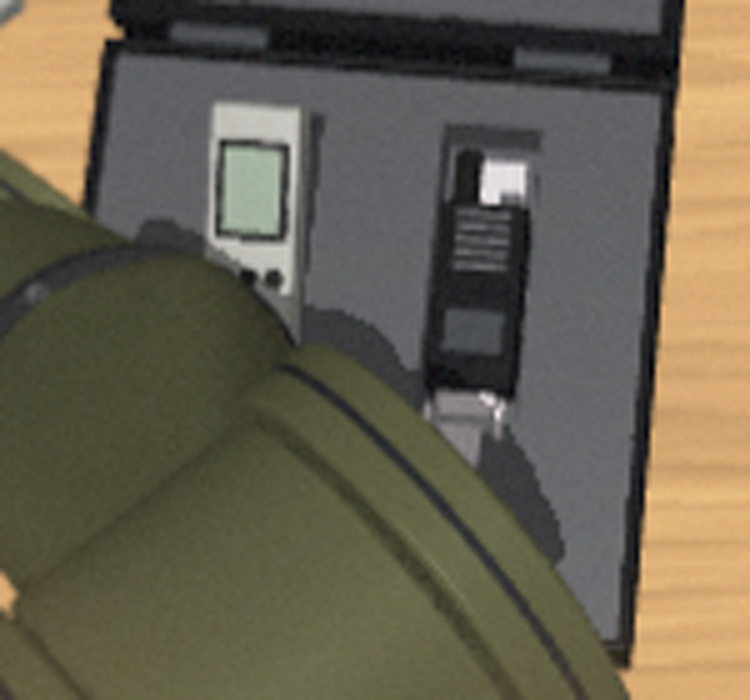

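View pics/s3c.png

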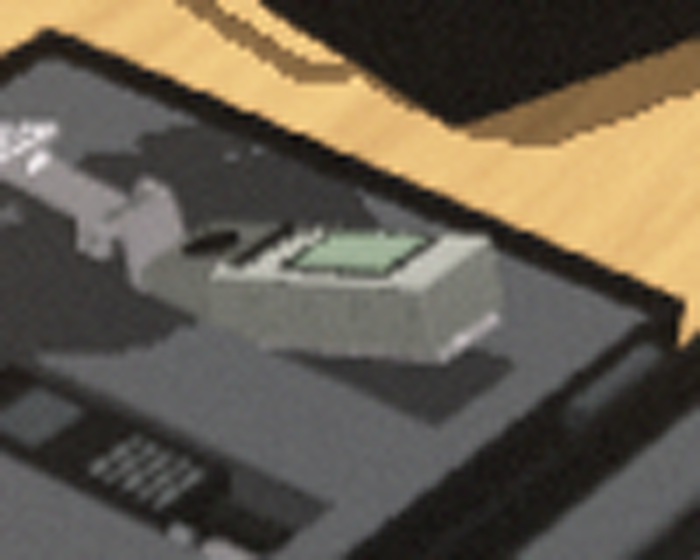

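Run:
```python
from h import *
s=load('t3')
a=at_z(s,195+211/5,165+100/5,.132);b=at_z(s,195+300/5,165+105/5,.132);e=(a+b)/2
print(a,b,e,np.linalg.norm(a-b))
P=[]
for u in range(236,256):
  for v in range(188,215):
    p=at_d(s,u,v)
    if s['pixels'][v,u].min()>90: P.append(p)
P=np.array(P);c=np.median(P,0);
ex=np.array([np.cos(YAW),np.sin(YAW),0])
A=np.c_[(P-c)@ex,np.ones(len(P))];k=np.linalg.lstsq(A,P[:,2],rcond=None)[0];print(len(P),c,'slope deg',np.degrees(np.arctan(k[0])),P[:,2].min(),P[:,2].max())
th=.355
t=ex*np.cos(th)+np.array([0,0,np.sin(th)]);n=-ex*np.sin(th)+np.array([0,0,np.cos(th)])
# model expected far top edge from first measured meter centre
ax=np.array([.5853,.2479,0])-ex*.0855
print('axle',ax,'model edge', ax+ex*(151*np.cos(th)+10*np.sin(th))*1e-3, 88-10*np.cos(th)+151*np.sin(th))
print('top pt at local+27 by image edge:',e-t*(.065-.027))
g=e-t*.038-n*.010;print('TCP',g)
rel(g-[0,0,-.10],down(th));rel(g+n*.07,down(th))
print(robot.get_state()['joint_positions'].round(2))
```

```text
[0.64672739 0.26377589 0.132     ] [0.64268571 0.21941548 0.132     ] [0.64470655 0.24159569 0.132     ] 0.04454414742787449
459 [0.61024525 0.24565963 0.11775913] slope deg 15.089033419636944 0.07559640437139481 0.1326337321378104
axle [0.50031634 0.25728228 0.        ] model edge [0.64450083 0.24136417 0.        ] 131.10968026240994
top pt at local+27 by image edge: [0.60929115 0.24550558 0.11879157]
TCP [0.61274607 0.24512416 0.1094151 ]
xyz [-0.093  4.382  0.226] dr [-4.047e+00 -1.800e-02  2.000e-03] dist 0.17555478664331983
xyz [-0.094  3.772  1.084] dr [-4.047e+00 -1.800e-02  2.000e-03] dist 0.1570428872789818
[-0.46  0.59 -0.28  1.93  0.25  0.66  0.57]
```

Request:
arm_command --xyz '[[0,0.7,0],[0,1.5,0.1],[-0.1,2.3,0.3],[-0.1,3.1,0.6],[-0.1,3.77,0.9],[-0.1,3.77,1.1],[-0.1,3.77,1.1]]' --dr '[[-0.7,0,0],[-1.4,0,0],[-2.1,0,0],[-2.8,0,0],[-3.5,0,0],[-4.05,0,0],[-4.05,0,0]]' --hand '[0.6,0.6,0.6,0.6,0.6,0.6,0.6]'

```text
clock: 4.2
tool_pos: [0.585, 0.2469, 0.1698]
orientation: [0.732, 0.659, 0.114, 0.131]
ft_force: [-1.2, 1.1, -1.4]
gripper_width: 0.0684
```

Run:
```python
from h import *
rel([.6127,.2451,.1094],down(.355));s=snap('scene','s4');crop(s,330,110,480,235,5,'s4c.png');print(robot.get_state()['gripper_width'],robot.get_state()['ft_force'])
```

```text
xyz [0.037 0.138 1.655] dr [-0.077  0.048  0.053] dist 0.06645560913292185
0.068342734339257 [-0.61986304  0.81639658 -0.69840609]
```

View pics/s4c.png

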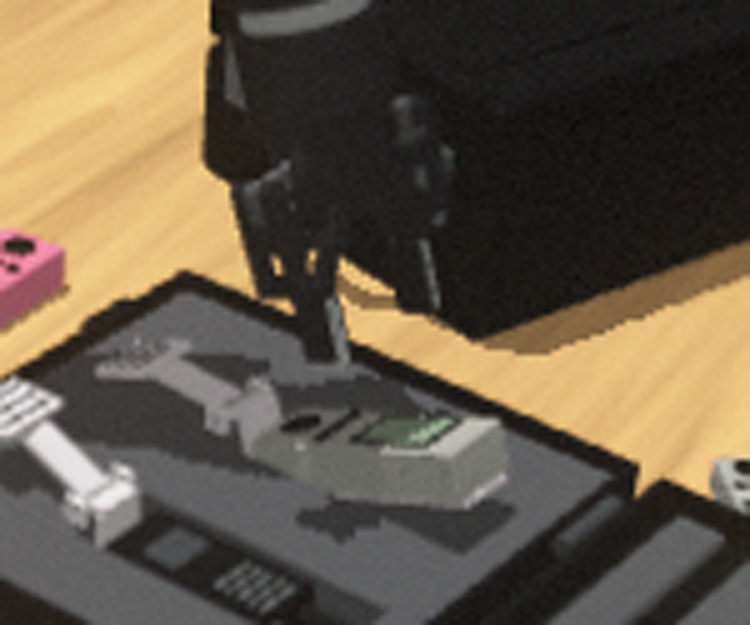

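The open jaws (~330,360 and 440,310 in the crop) straddle the meter's width above its screen half. I'll descend and then look again before closing.

Request:
arm_command --xyz '[[0,0.05,0.4],[0.04,0.14,0.8],[0.04,0.14,1.2],[0.04,0.14,1.5],[0.04,0.14,1.65],[0.04,0.14,1.65]]' --dr '[[0,0,0],[0,0,0],[0,0,0],[0,0,0],[0,0,0],[0,0,0]]' --hand '[0.6,0.6,0.6,0.6,0.6,0.6]'

```text
clock: 4.85
tool_pos: [0.6162, 0.2449, 0.1123]
orientation: [0.734, 0.657, 0.117, 0.131]
ft_force: [-0.4, -0.4, 0.2]
gripper_width: 0.0681
```

Run:
```python
from h import *
rel([.6127,.2451,.1094],down(.355));s=snap('scene','s5');crop(s,330,110,480,235,5,'s5c.png');print(robot.get_state()['gripper_width'],robot.get_state()['ft_force'])
```

```text
xyz [-0.005 -0.108  0.038] dr [-0.032  0.01  -0.004] dist 0.004572651877551513
0.06858594706025908 [0.19918861 0.57066756 0.54417722]
```

View pics/s5c.png

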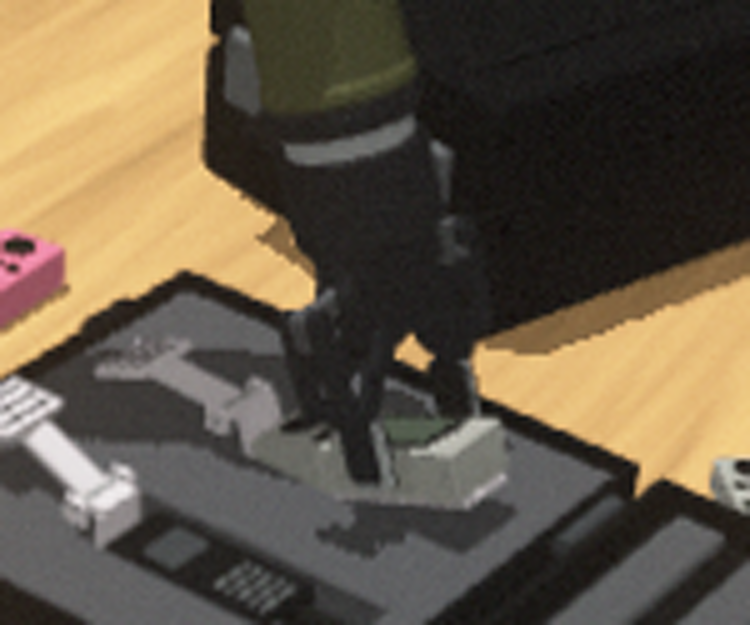

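The jaws are on either side of the meter (near finger ~365,470 in the crop), with tips above its bottom edge. Closing.

Request:
arm_command --xyz '[[0,0,0],[0,0,0],[0,0,0],[0,0,0],[0,0,0],[0,0,0]]' --dr '[[0,0,0],[0,0,0],[0,0,0],[0,0,0],[0,0,0],[0,0,0]]' --hand '[-0.5,-0.5,-0.5,-0.5,-0.5,-0.5]' --newtons 80

```text
clock: 5.5
tool_pos: [0.6164, 0.2459, 0.1137]
orientation: [0.733, 0.657, 0.118, 0.131]
ft_force: [-1.5, 1.5, 4.8]
gripper_width: 0.0442
```

Run:
```python
from h import *
st=robot.get_state();R=Ro.from_quat(st['orientation'])
print(st['gripper_width'],st['ft_force'],R.inv().apply([0,0,1]).round(3))
rel(st['tool_pos']+[0,0,.08],R)
```

```text
0.044162666597180135 [-1.52424481  1.52443946  4.77891343] [ 0.001  0.347 -0.938]
xyz [ 0.002  0.693 -1.876] dr [0. 0. 0.] dist 0.08
```

Request:
arm_command --xyz '[[0,0.09,-0.25],[0,0.18,-0.5],[0,0.35,-0.95],[0,0.52,-1.4],[0,0.69,-1.88],[0,0.87,-2.35],[0,0.87,-2.35]]' --dr '[[0,0,0],[0,0,0],[0,0,0],[0,0,0],[0,0,0],[0,0,0],[0,0,0]]' --hand '[-0.5,-0.5,-0.5,-0.5,-0.5,-0.5,-0.5]'

```text
clock: 6.2
tool_pos: [0.6183, 0.2456, 0.2173]
orientation: [0.734, 0.656, 0.12, 0.132]
ft_force: [0.3, 0.9, -2.5]
gripper_width: 0.0441
```

Run:
```python
from h import *
s=snap('scene','s6');crop(s,310,60,500,210,4,'s6c.png');print(robot.get_state()['gripper_width'],robot.get_state()['ft_force'])
st=robot.get_state();rel(st['tool_pos'],down())
```

```text
0.04417067578562688 [ 0.6498982   0.57156985 -1.84934897]
xyz [0. 0. 0.] dr [ 4.077 -0.021 -0.017] dist 0.0
```

View pics/s6c.png

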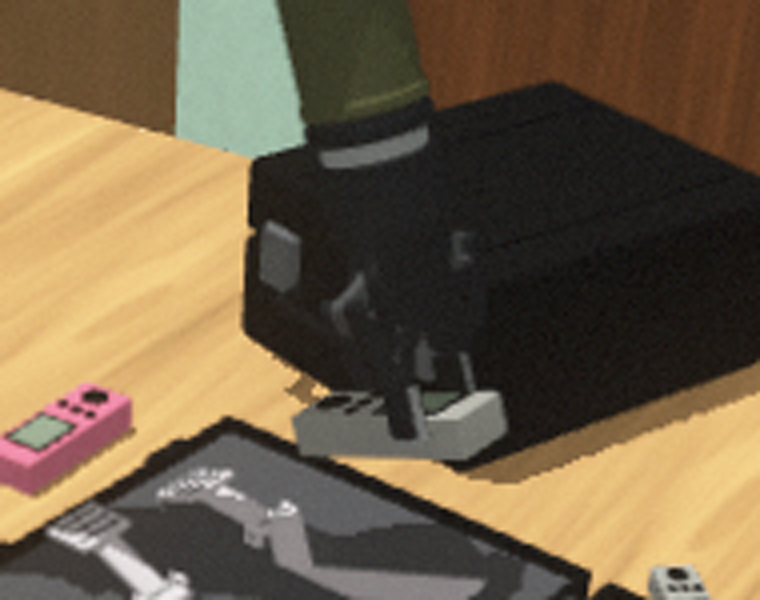

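The meter is held and out of the case (crop ~400,420). Next is levelling it and swinging across.

Request:
arm_command --xyz '[[0,0,0],[0,0,0],[0,0,0],[0,0,0],[0,0,0],[0,0,0]]' --dr '[[0.9,0,0],[1.8,0,0],[2.7,0,0],[3.5,0,0],[4.08,0,0],[4.08,0,0]]' --hand '[-0.5,-0.5,-0.5,-0.5,-0.5,-0.5]'

```text
clock: 6.85
tool_pos: [0.6174, 0.2436, 0.2115]
orientation: [0.746, 0.666, -0.002, -0.001]
ft_force: [-0.3, -0.3, -2.1]
gripper_width: 0.0444
```

Run:
```python
from h import *
rel([.5608,-.3585,.21],down())
```

```text
xyz [-15.115   0.293   0.061] dr [-0.045  0.018 -0.037] dist 0.6047356460891535
```

Request:
arm_command --xyz '[[-0.5,0,0],[-1.3,0,0],[-2.2,0,0],[-3.2,0,0],[-4.2,0,0],[-5.2,0.1,0],[-6.2,0.1,0],[-7.2,0.1,0]]' --dr '[[0,0,0],[0,0,0],[0,0,0],[0,0,0],[0,0,0],[0,0,0],[0,0,0],[0,0,0]]' --hand '[-0.5,-0.5,-0.5,-0.5,-0.5,-0.5,-0.5,-0.5]'

```text
clock: 7.65
tool_pos: [0.5874, -0.0425, 0.2128]
orientation: [0.745, 0.668, -0.001, -0.001]
ft_force: [0.6, -0.2, -1.6]
gripper_width: 0.0443
```

Request:
arm_command --xyz '[[-1,0,0],[-2,0,0],[-3,0,0],[-4,0,0],[-5,0.1,0],[-6,0.1,0],[-6.8,0.1,0],[-7.4,0.1,0]]' --dr '[[0,0,0],[0,0,0],[0,0,0],[0,0,0],[0,0,0],[0,0,0],[0,0,0],[0,0,0]]' --hand '[-0.5,-0.5,-0.5,-0.5,-0.5,-0.5,-0.5,-0.5]'

```text
clock: 8.45
tool_pos: [0.5584, -0.3384, 0.2123]
orientation: [0.746, 0.666, -0.002, -0.001]
ft_force: [0.5, -0.1, -1.4]
gripper_width: 0.0439
```

Run:
```python
from h import *
rel([.5608,-.3585,.10],down())
s=snap('top','t7');crop(s,370,160,540,290,4.5,'t7c.png')
s=snap('scene','s7');crop(s,150,200,350,420,3,'s7c.png')
print(robot.get_state()['joint_positions'].round(2),robot.get_state()['clock'])
```

```text
xyz [-0.486  0.129  2.808] dr [-0.051  0.023 -0.025] dist 0.11409023652418919
[ 0.67  0.78 -0.38  1.5   0.34  0.93  1.65] 8.55
```

View pics/t7c.png

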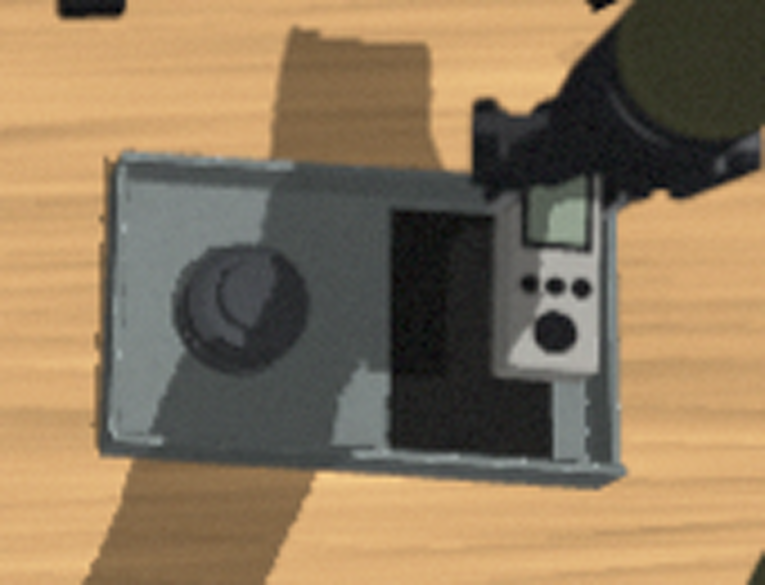

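View pics/s7c.png

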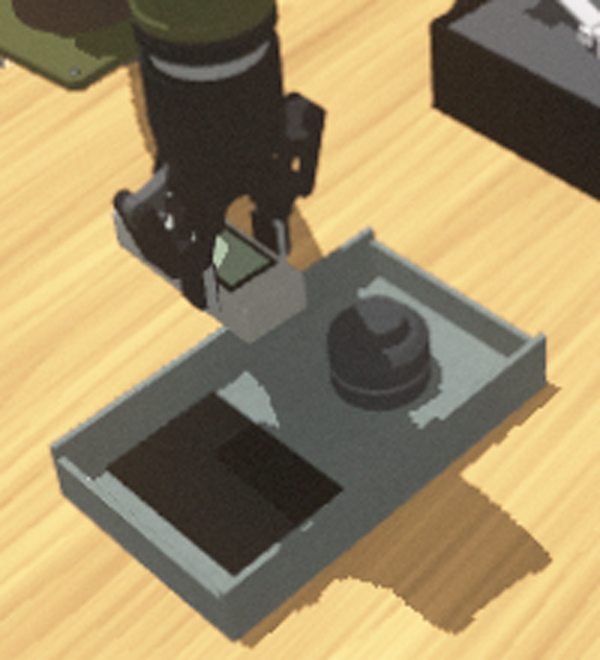

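Run:
```python
from h import *
s=load('t7')
# top rear corners
for u,v in [(494,358),(602,358),(545,300)]:
    pass
a=at_z(s,370+493/4.5,160+362/4.5,.219);b=at_z(s,370+600/4.5,160+364/4.5,.219);m=(a+b)/2
ex=np.array([np.cos(YAW),np.sin(YAW),0])
tp=robot.get_state()['tool_pos'];print(a,b,m,'rear->tcp',(tp-m)@ex,'lat',(tp-m)@[-ex[1],ex[0],0], np.degrees(np.arctan2(*(a-b)[:2])))
print(at_d(s,485,235), at_d(s,492,222))
```

```text
[ 0.4656456  -0.29731876  0.219     ] [ 0.46282104 -0.3500388   0.219     ] [ 0.46423332 -0.32367878  0.219     ] rear->tcp 0.09460761393297218 lat -0.006975194855562684 3.066787774165102
[ 0.47755507 -0.31048379  0.2198579 ] [ 0.50783809 -0.33044589  0.2170827 ]
```

Rear end to TCP measures 95 mm (expected 97), so the meter sits in the jaws as modelled. Lowering.

Request:
arm_command --xyz '[[-0.2,0.1,0.3],[-0.45,0.1,0.8],[-0.45,0.1,1.4],[-0.45,0.1,2],[-0.45,0.1,2.5],[-0.45,0.1,2.8],[-0.45,0.1,2.8]]' --dr '[[0,0,0],[0,0,0],[0,0,0],[0,0,0],[0,0,0],[0,0,0],[0,0,0]]' --hand '[-0.5,-0.5,-0.5,-0.5,-0.5,-0.5,-0.5]'

```text
clock: 9.25
tool_pos: [0.561, -0.3521, 0.099]
orientation: [0.744, 0.668, -0.001, -0.003]
ft_force: [-1.1, 0.3, -1.8]
gripper_width: 0.0442
```

Run:
```python
from h import *
rel([.5608,-.3585,.034],down())
s=snap('top','t8');crop(s,370,160,540,290,4.5,'t8c.png')
s=snap('scene','s8');crop(s,150,200,350,420,3,'s8c.png')
```

```text
xyz [-0.163  0.024  1.624] dr [-0.076 -0.025  0.025] dist 0.06530366820449583
```

View pics/s8c.png

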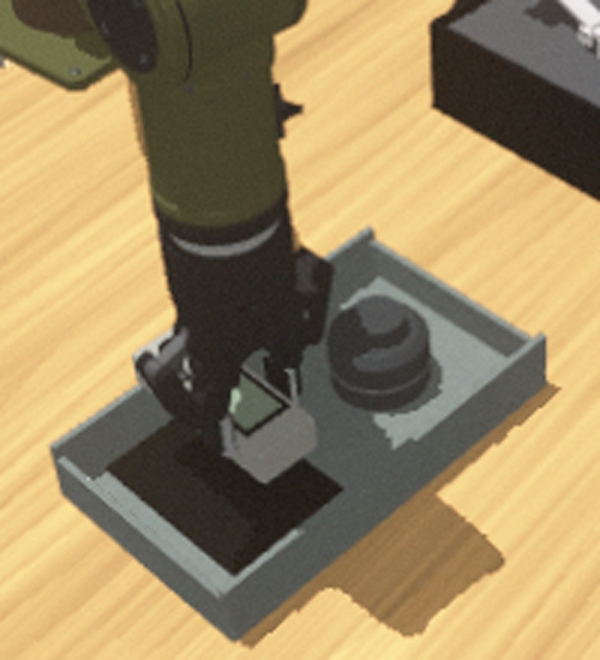

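View pics/t8c.png

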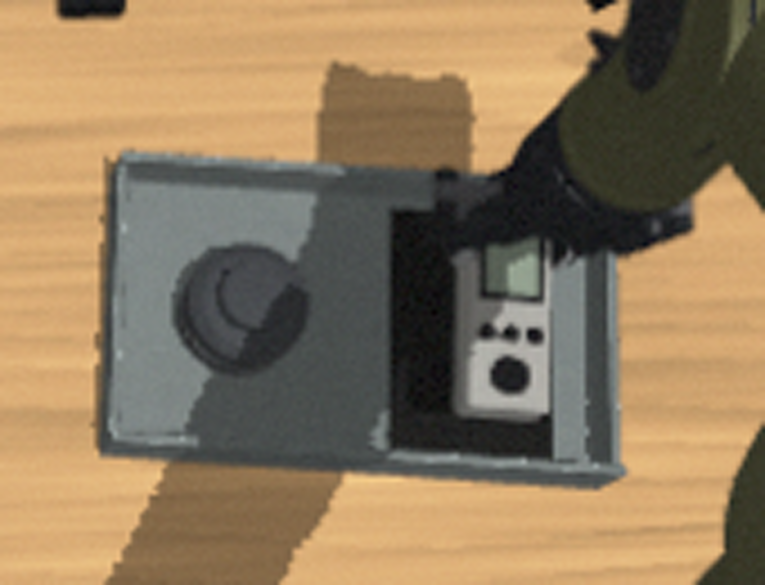

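Run:
```python
from h import *
s=load('t8')
a=at_z(s,370+457/4.5,160+404/4.5,.106);b=at_z(s,370+549/4.5,160+410/4.5,.106);m=(a+b)/2
ex=np.array([np.cos(YAW),np.sin(YAW),0]);c=m+.065*ex
print(a,b,c,robot.get_state()['tool_pos'],'err from pad',c-[.5292,-.355,.106])
```

```text
[ 0.46685993 -0.31375435  0.106     ] [ 0.46180409 -0.36367018  0.106     ] [ 0.52893947 -0.345845    0.106     ] [ 0.56257138 -0.35354758  0.1016969 ] err from pad [-2.60526591e-04  9.15500232e-03  9.71445147e-17]
```

Request:
arm_command --xyz '[[-0.1,0,0.3],[-0.2,0,0.7],[-0.2,0,1.0],[-0.2,0,1.25],[-0.2,0,1.4],[-0.2,0,1.5],[-0.2,0,1.55],[-0.2,0,1.55]]' --dr '[[0,0,0],[0,0,0],[0,0,0],[0,0,0],[0,0,0],[0,0,0],[0,0,0],[0,0,0]]' --hand '[-0.5,-0.5,-0.5,-0.5,-0.5,-0.5,-0.5,-0.5]'

```text
clock: 10.15
tool_pos: [0.561, -0.3621, 0.0395]
orientation: [0.745, 0.667, -0.001, -0.001]
ft_force: [-0.2, -0.1, -1.9]
gripper_width: 0.0442
```

Request:
arm_command --xyz '[[0,0,0.05],[0,0,0.1],[0,0,0.14],[0,0,0.14]]' --dr '[[0,0,0],[0,0,0],[0,0,0],[0,0,0]]' --hand '[-0.5,-0.5,-0.5,-0.5]'

```text
clock: 10.55
tool_pos: [0.5612, -0.3624, 0.0361]
orientation: [0.745, 0.667, -0.001, -0.0]
ft_force: [-1.8, 0.9, 11.4]
gripper_width: 0.0444
```

Contact with the pad (+11 N). Releasing gently, then rising.

Request:
arm_command --xyz '[[0,0,0],[0,0,0],[0,0,0],[0,0,0],[0,0,0],[0,0,0]]' --dr '[[0,0,0],[0,0,0],[0,0,0],[0,0,0],[0,0,0],[0,0,0]]' --hand '[0.15,0.3,0.5,0.6,0.6,0.6]'

```text
clock: 11.15
tool_pos: [0.5608, -0.3621, 0.0337]
orientation: [0.745, 0.667, -0.001, -0.001]
ft_force: [0.7, 0.3, 0.6]
gripper_width: 0.0683
```

Request:
arm_command --xyz '[[0,0,-0.2],[0,0,-0.7],[0,0,-1.5],[0,0,-2.5],[0,0,-3.5],[0,0,-4],[0,0,-4]]' --dr '[[0,0,0],[0,0,0],[0,0,0],[0,0,0],[0,0,0],[0,0,0],[0,0,0]]' --hand '[0.6,0.6,0.6,0.6,0.6,0.6,0.6]'

```text
clock: 11.85
tool_pos: [0.5635, -0.3632, 0.1986]
orientation: [0.745, 0.667, 0.001, 0.003]
ft_force: [0.1, -0.3, -1.1]
gripper_width: 0.0683
```

Run:
```python
from h import *
s=snap('top','t9');crop(s,370,160,540,290,4.5,'t9c.png')
s=snap('scene','s9')
print(robot.get_state()['ft_force'],robot.get_state()['gripper_width'])
```

```text
[-0.27869587  0.1128531  -0.37107574] 0.0683536789380823
```

View pics/t9c.png

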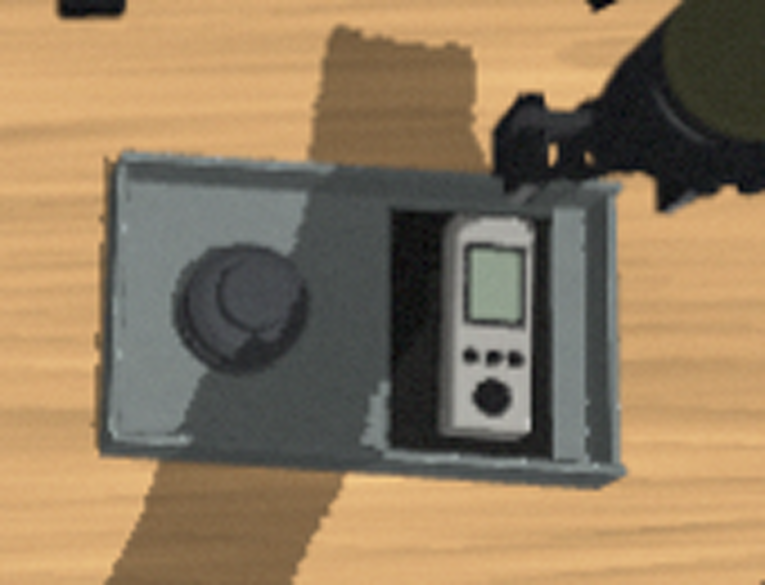

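View pics/s9.png

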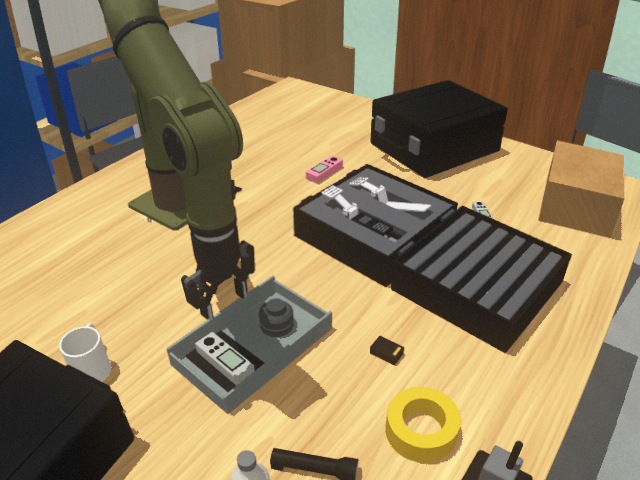

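Run:
```python
from h import *
s=load('t9')
P=np.array([at_z(s,370+(u-2)/4.5,160+(v-2)/4.5,.041) for u,v in[(455,214),(537,219),(532,433),(447,428)]]);c=P.mean(0);e=P[0]+P[1]-P[2]-P[3]
d=c-[.5292,-.355,.041];ex=np.array([np.cos(YAW),np.sin(YAW),0])
print('pad frame',d@ex,d@[-ex[1],ex[0],0],'yaw',np.degrees(np.arctan2(e[1],e[0])))
z=[at_d(s,u,v)[2] for u,v in[(478,212),(479,225),(474,252),(484,251),(483,212)]];print(np.round(z,4))
print(robot.get_state()['clock']);workorder.sign_off()
```

```text
pad frame 0.0001859864938742161 -0.0044787766220797795 yaw -7.656970422117425
[0.0386 0.0394 0.0412 0.038  0.0429]
11.95
the job is handed in; nothing more can be done
```

The gas meter now lies on the rubber pad in the ready tray, screen up and pointing front to back, and I have handed the job in at about 12 s of the 51 s allowed.

- **Choosing the meter:** I took the larger grey meter in the case pocket and left the pink one and the smaller grey one alone.
- **Tipping and lifting:** I pressed tab_a until the lever reached its stop. The wrist force peaked at about 82 N there, under the 120 N limit. I then gripped the raised screen end at 80 N, lifted the meter over the lip, set it down until it touched the pad with about 11 N, and withdrew.
- **Position, from the last top picture:** the meter's centre is within 1 mm of the pad's middle front to back and about 4 mm off across. It is turned about 1.4° from the pad's direction.
- **Flatness, from the last top picture:** the top face reads 38–43 mm above the table, against 41 mm expected. That spread is camera noise, so the meter is flat as far as I can measure.
- **Other objects:** in the final pictures the radio, canister and battery look to be where they started. I judged this by eye rather than measuring it.
- **Robot:** the gripper is open and about 160 mm above where it released the meter, and the force reading is near zero.

No check failed. One reading on the way disagreed: with the meter held high above the tray, it appeared 7–8 mm to one side of the jaws. The final picture did not bear that out.

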